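# Swap the grit on a hooked bench hone

### The job

The sharpening hone sits in its bench holder with the blue (coarse) half at the low sill. Take it out, turn it end for end, hook its blue-end lip under the yellow ledge at a tilt and swing it down so that it lies flat and fully home in the holder, with the red (fine) half at the sill. Let go of it and leave the other things on the bench where they are.

Things in the scene. Friction and masses are not known exactly. Their poses are not given: they have to be found in the camera images.
- hone: Loose sharpening hone, about 0.45 kg. Origin: centre of its underside; x along its length to the blue end, z up. Aluminium body 130 mm long (x -65 to +65), 40 wide, 36 high; top half blue at +x, half red at -x. A flat steel lip on each end makes it 180 mm long; ends alike but for colour. Can be gripped across its 40 mm width at mid-length. Starts seated, red end under the ledge.
- blue_end (a point): Tip of the blue-end lip, at the underside, mid-width (hone x = +90 mm, z = 0). The lip sticks out 25 mm from the body, level with the underside, 8 mm thick, 40 mm wide.
- red_end (a point): Tip of the red-end lip, at the underside, mid-width (hone x = -90 mm, z = 0). Lip as at the blue end.
- holder: Fixed dark steel holder; place and heading vary, the ledge end points away from the robot or half left. Origin: centre of the pocket's plan, at bench height; x along the pocket to the ledge, z up. Base plate x -107 to +119 mm, 100 mm wide; its top is the pocket floor, z = 10 mm. Pocket x -92.5 (sill) to +92.5 mm (end wall): 5 mm longer than the hone. Seated, the hone's origin is at holder z = 10 mm.
- ledge_edge (a point): Middle of the lower free edge of the yellow ledge (holder x = +80.5, z = 25 mm). The ledge, 62 mm wide, z 25 to 35 mm, overhangs the last 12 mm of the pocket before the end wall, leaving a throat 15 mm high over the floor for the 8 mm lip. Cheeks below it, x +70.5 to +92.5 mm, z up to 25 mm, guide the hone's sides with 2 mm to spare each.
- sill_top (a point): Top inner edge of the sill, middle (holder x = -92.5, z = 22 mm): 12 mm over the floor, 10 mm thick. Cheeks beside, x -92.5 to -58.5, z up to 24 mm, 2 mm side play; the pocket's sides between the cheek pairs are open for fingers. The hone cannot come out or go in level: its sill end must be raised over the sill (tilt 5 to 14 degrees), then it slides from or under the ledge.
- die_puck: Bystander: steel disc, 60 mm diameter, 32 mm high, upright. Origin: centre of its underside.
- die_blank: Bystander: steel die blank, 44 mm diameter, 45 mm high, upright. Origin: centre of its underside.
- can: Bystander: orange drinks can, 66 mm diameter, 150 mm high, upright. Origin: centre of its underside.
- driver: Bystander: screwdriver with red handle, 170 mm long, lying on the bench to the left of the holder. Origin: mid-length, at bench height; x along it to the tip.
Mind the look-alikes: they are no part of the job. Of the things that look like the holder, the larger one is meant. Of the things that look like the hone, the larger one is meant.

How it is judged:
On the way, in this order (a step that is already met when the one before it is completed fails the run):
1. the hone is out of the holder (distance between hone and holder above 0.06 m), for 0.1 s.
2. the tip of the blue-end lip is under the ledge with the hone tilted, sill end up (x of blue_end in the frame of holder above 0.083 m and z of blue_end in the frame of holder below 0.024 m and y of blue_end in the frame of holder between -0.01 and 0.01 m and angle between hone's own z axis and vertical between 0.04 and 0.6 rad), for 0.05 s.
At the end, for the whole second after the job is handed in: The hone lies released and at rest, flat in the pocket (tilt under 0.03 rad, within 0.06 rad of lengthwise, underside within 3 mm and lip tips within 3.5 mm of the floor, within 5 mm of the centre line), blue tip over 84 mm towards the ledge, red tip over 84 mm towards the sill (z of hone in the frame of holder between 0.007 and 0.013 m and z of each of red_end, blue_end in the frame of holder below 0.0135 m and x of blue_end in the frame of holder above 0.084 m and x of red_end in the frame of holder below -0.084 m and y of hone in the frame of holder between -0.005 and 0.005 m and angle between hone's own z axis and vertical below 0.03 rad and angle between the x axis of hone and the x axis of holder, either way round below 0.06 rad and linear speed of hone below 0.01 m/s and angular speed of hone below 0.05 rad/s); the robot touches nothing.
It fails at once if a bystander is moved by more than 20 mm or tipped over (distance of any of die_puck, die_blank, can, driver from where it was at the start of the episode above 0.02 m or angle between any of die_puck, die_blank, can's own z axis and vertical above 0.5 rad).
It also fails if it takes over 59 s, if anything falls off the work surface, if the arm or the gripper's body presses on something with over 40 N, if the wrist force passes 120 N, or if a joint passes its speed limit or range.

### The arm

A 7-joint arm with a two-finger parallel gripper is mounted at the origin on the work surface. World frame = base frame: x ahead of the robot, y to its left, z up, the work surface at z = 0. Lengths are in m, angles in rad, forces in N, time in s.
With the tool pointing down it reaches from about 0.35 to 0.9 m from the base axis. Payload 19.9 kg.
Tool frame: the origin (TCP) lies at the very end of the fingers, on their centre line; the grasp point (between the pads) lies 19 mm behind it (robot.tcp_to_grasp is the distance from the TCP to the grasp point, in m); z points along the fingers, y is the line along which they close (so a half turn about z gives the same grasp; the last joint's range is limited). The gripper opens to 94 mm and grips with 3 to 60 N. Pads are 16 mm wide; open, the fingers measure 119 mm over their backs; the gripper's body (75 mm by 177 mm) begins 78 mm behind the grasp point.
Start: joints at [-1.351, 0.417, -0.01, 1.614, 0.005, 1.111, -0.053], TCP at [0.161, 0.604, 0.205] pointing down, gripper open.
Joint ranges: [-2.81, 2.81], [-0.39, 2.02], [-1.27, 1.25], [0.06, 2.57], [-1.19, 4.33], [0.19, 2], [-2.82, 2.82]. Speed limits (rad/s): [1.89, 1.89, 2.39, 2.39, 3.01, 3.01, 3.01].

### API

Orientations are given as a unit quaternion [w, x, y, z].
In Python, from plant import robot, solver, imaging gives the robot as it stands. The module is installed in compiled form; this text tells all that it offers. Calls block until the motion is done:
- robot.move_pose(position, orientation): joint-space move of the TCP to a pose.
- robot.movel(position, max_speed=0.15, ori=None): straight line of the TCP; ori=None keeps the orientation; max_speed is the mean speed in m/s.
- robot.movej(angles): joint-space move.
- robot.open_jaws() and robot.close_gripper(force=None): open the fingers fully, or close them until they stop; force is the grip in N (None keeps the last).
- robot.hold(seconds).
- solver.solve_ik(position, orientation): joint angles nearest the present ones, or None.
- imaging.capture(name): name is "scene" or "side" or "wrist"; returns a dict with "color" (384x512x3 uint8, blue, green, red), "intrinsics" (3x3 intrinsics, pixels), "k1" (the pictures are not rectified: a ray, as slopes to the right and down, at radius r is drawn at 1 + k1 r^2 times it, then the intrinsics apply), "extrinsics" (4x4, takes a point from camera to world coordinates). Camera axes: x right, y down, z forward; pixel columns grow to the right and rows downward; lengths in m; the calibration is good to about 2 mm. A picture is of the moment at which its call begins. There is no depth.
A pose or a line that the arm cannot do raises robot.PlanningError and nothing moves.
- robot.hand_in(): hands the job in; it is judged then, once.
Readings, each from a call of its own:
- robot.read_clock(): time.
- robot.read_joint_pos(): joint angles.
- robot.read_qvel(): joint speeds.
- robot.read_joint_torque(): joint torques, N m.
- robot.read_ee_pos(): TCP position.
- robot.read_eef_rot(): TCP orientation.
- robot.read_contact_force(): force on the tool from outside, world axes, zero at the start.
- robot.read_moment(): the same for the moment, N m.
- robot.read_opening(): finger opening in m.
- robot.read_gripper_force(): force on a finger pad.
Only numpy, scipy, OpenCV 4.12 (cv2) and the standard library are available. Lean on these libraries where they do the work, as an engineer would, in place of code of your own. Each camera call takes 0.05 s, during which the arm holds its last target. There are 200 camera calls.

## Working session

There is one attempt and no reset: what is moved stays moved. The work goes in short steps, each a Python script; the robot and the scene stay as the last script left them, time stands still between calls to the robot, and variables do not carry over. Pictures are saved under pics/ and viewed, at most 10 in all, crops included, and the job is handed in when it is done.

```bash
mkdir -p pics; python3 - <<'E'
from plant import robot, solver, imaging
import cv2,numpy as np
for n in ["scene","side"]:
    c=imaging.capture(n); cv2.imwrite(f"pics/{n}0.png",cv2.resize(c["color"],(800,600),interpolation=cv2.INTER_CUBIC))
    cv2.imwrite(f"raw_{n}0.png",c["color"]); np.savez(f"cal_{n}.npz",**{k:c[k] for k in("intrinsics","k1","extrinsics")})
    print(n,c["intrinsics"].round(1).tolist(),c["k1"],c["extrinsics"].round(3).tolist())
print(robot.read_clock(),robot.read_eef_rot(),robot.read_opening())
E
```

```text
scene [[404.9, 0.0, 249.3], [0.0, 404.9, 193.5], [0.0, 0.0, 1.0]] -0.14218400571567205 [[0.69, 0.377, -0.618, 1.334], [0.724, -0.358, 0.59, -0.769], [0.002, -0.854, -0.52, 0.682], [0.0, 0.0, 0.0, 1.0]]
side [[363.0, 0.0, 251.2], [0.0, 363.0, 191.4], [0.0, 0.0, 1.0]] 0.04054542005348694 [[0.921, -0.267, 0.283, 0.357], [-0.389, -0.621, 0.681, -0.677], [-0.006, -0.737, -0.675, 0.666], [0.0, 0.0, 0.0, 1.0]]
0.1 [-2.59219375e-05  1.30020034e-01  9.91511212e-01 -5.54089018e-04] 0.09376548264469783
```

View pics/scene0.png

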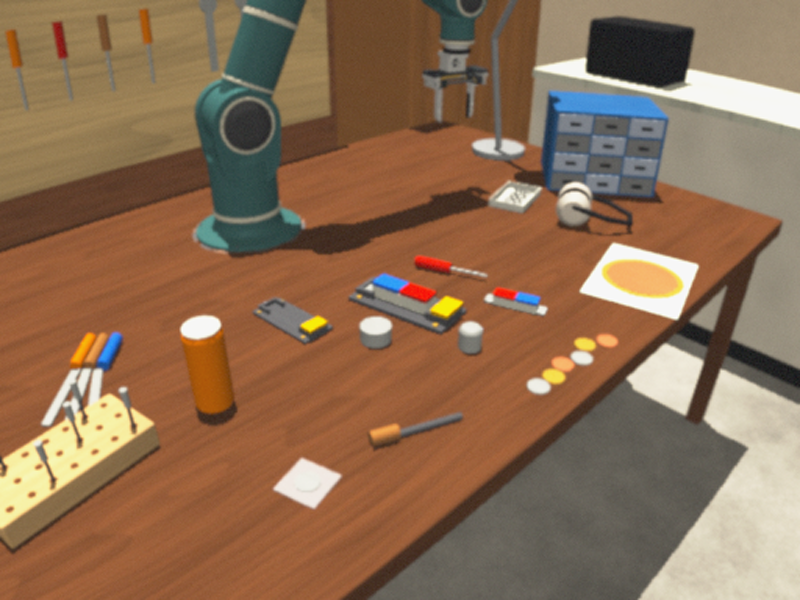

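View pics/side0.png

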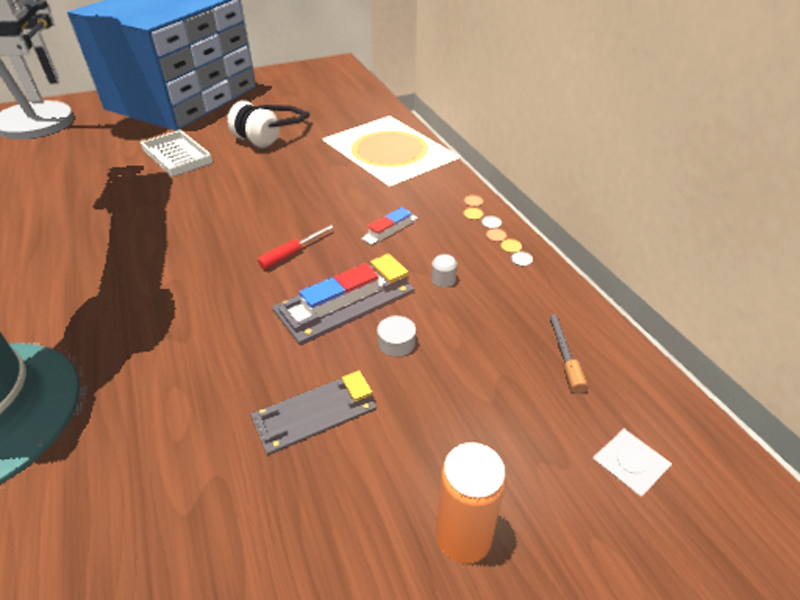

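The scene picture shows the hone seated in the larger holder: blue at (390,285), red at (418,292), yellow ledge at (447,308). In the side picture blue is at (322,292), red at (356,277) and the ledge at (390,268). The puck, die blank and screwdriver are close by, and the small holder and small hone are the look-alikes.

```bash
cat > h.py <<'E'
import numpy as np, cv2
from scipy.spatial.transform import Rotation as R
def D(c): 
    d=np.array([c["k1"],0,0,0,0],float); return np.array(c["intrinsics"]),d,np.array(c["extrinsics"])
def unproj(c,uv,z):
    K,d,E=D(c)
    n=cv2.undistortPoints(np.array(uv,float).reshape(-1,1,2),K,d)[:,0]
    r=np.c_[n,np.ones(len(n))]@E[:3,:3].T
    return E[:3,3]+r*((z-E[2,3])/r[:,2])[:,None]
def proj(c,P):
    K,d,E=D(c); T=np.linalg.inv(E)
    return cv2.projectPoints(np.array(P,float).reshape(-1,1,3),cv2.Rodrigues(T[:3,:3])[0],T[:3,3],K,d)[0][:,0]
RNG={"blue":((100,120,60),(130,255,255)),"red":((0,170,60),(6,255,255)),"yellow":((22,140,90),(34,255,255))}
def blobs(img,col,roi=None,n=2):
    hsv=cv2.cvtColor(img,cv2.COLOR_BGR2HSV); m=cv2.inRange(hsv,*map(np.array,RNG[col]))
    if col=="red": m|=cv2.inRange(hsv,np.array((175,170,60)),np.array((180,255,255)))
    if roi is not None:
        k=np.zeros_like(m); x0,y0,x1,y1=roi; k[y0:y1,x0:x1]=1; m=m*k
    N,l,s,ce=cv2.connectedComponentsWithStats(m)
    o=np.argsort(-s[1:,4])[:n]+1
    return [(ce[i],s[i,4],l==i) for i in o]
def quat(x,y,z): # tool axes columns -> wxyz
    return R.from_matrix(np.c_[x,y,z]).as_quat()[[3,0,1,2]]
E
python3 - <<'E'
from h import *
for n,roi in(("scene",(220,165,302,215)),("side",(170,155,270,220))):
    c=dict(np.load(f"cal_{n}.npz")); img=cv2.imread(f"raw_{n}0.png")
    for col,z in(("blue",.046),("red",.046),("yellow",.035)):
        b=blobs(img,col,roi,1)[0]; 
        ys,xs=np.where(b[2]); w=unproj(c,np.c_[xs,ys],z)
        p=w.mean(0); u,s,v=np.linalg.svd(w-p); e=(w-p)@v.T
        print(n,col,b[1],b[0].round(1),p.round(4),"ext",np.ptp(e,axis=0).round(4)[:2],"yaw",np.degrees(np.arctan2(v[0][1],v[0][0])).round(1))
c=dict(np.load("cal_side.npz"));s=.64
for nm,uv,z in(("puck",(397,325),.032),("blank",(445,262),.045),("can",(473,465),.15),("drvh",(262,262),.01),("drvt",(332,228),.005)):
    print(nm,unproj(c,[np.array(uv)*s],z)[0].round(3))
E
```

```text
scene blue 149 [248.6 180.7] [0.5192 0.0065 0.046 ] ext [0.0706 0.0524] yaw 0.8
scene red 165 [276.8 168.8] [0.5256 0.131  0.046 ] ext [0.0901 0.0532] yaw 16.1
scene yellow 181 [285.3 196.4] [0.6523 0.0343 0.035 ] ext [0.0762 0.0458] yaw 107.8
side blue 272 [205.4 186.2] [0.5159 0.0128 0.046 ] ext [0.0657 0.0433] yaw -165.1
side red 193 [179.5 161.6] [0.4812 0.1398 0.046 ] ext [0.0839 0.0374] yaw -151.0
side yellow 149 [248.9 170.8] [0.6476 0.0387 0.035 ] ext [0.0621 0.0409] yaw 106.3
puck [ 0.605 -0.096  0.032]
blank [0.738 0.001 0.045]
can [ 0.551 -0.419  0.15 ]
drvh [0.45  0.172 0.01 ]
drvt [0.604 0.231 0.005]
```

```bash
python3 - <<'E'
from plant import robot, solver, imaging
from h import *
th=np.radians(14); h=np.array([np.cos(th),np.sin(th),0])
p=np.array([.51,.01,.30]); dn=np.array([0,0,-1.])
def q(xa): return quat(xa,np.cross(dn,xa),dn)
for s in(1,-1):
    j=solver.solve_ik(p,q(s*h)); print(s,None if j is None else np.round(j,2))
E
```

```text
1 [-0.85  0.17  0.88  1.79 -0.14  1.24 -1.26]
-1 [-0.66  0.14  0.65  1.79 -0.09  1.24  1.83]
```

```bash
python3 - <<'E'
from plant import robot, solver, imaging
from h import *
th=np.radians(14); h=np.array([np.cos(th),np.sin(th),0])
dn=np.array([0,0,-1.]); p=np.array([.52,.01,.28])
robot.move_pose(p,quat(h,np.cross(dn,h),dn))
c=imaging.capture("wrist"); cv2.imwrite("raw_w1.png",c["color"]); cv2.imwrite("pics/w1.png",c["color"])
np.savez("cal_w1.npz",**{k:c[k] for k in("intrinsics","k1","extrinsics")})
print(robot.read_clock(),robot.read_ee_pos(),robot.read_joint_pos().round(2),c["extrinsics"].round(3).tolist())
for col,z in(("blue",.046),("red",.046),("yellow",.035)):
  for b in blobs(c["color"],col,None,2):
    ys,xs=np.where(b[2]); w=unproj(c,np.c_[xs,ys],z); r=cv2.minAreaRect((w[:,:2]*1000).astype(np.float32))
    print(col,b[1],b[0].round(1),w.mean(0).round(4),np.round(r[0],1),np.round(r[1],1),round(r[2],2))
E
```

```text
2.625 [0.52005417 0.01074904 0.27988402] [-0.83  0.22  0.88  1.8  -0.18  1.21 -1.23] [[0.243, -0.932, -0.267, 0.599], [-0.97, -0.234, -0.067, 0.03], [-0.0, 0.276, -0.961, 0.46], [0.0, 0.0, 0.0, 1.0]]
blue 893 [257.7 165.8] [0.5201 0.0084 0.046 ] [519.9  12.3] [63.7 39.4] 14.07
blue 12 [239.  180.5] [0.4928 0.0294 0.046 ] [492.7  29.4] [16.4  0. ] 13.15
red 1324 [256.3 117.7] [0.5843 0.0266 0.046 ] [583.9  26.5] [61.6 39.3] 11.34
red 931 [144.6 156.3] [0.4944 0.1676 0.046 ] [493.8 167.5] [80.6 26.2] 22.12
yellow 1431 [257.6  65.9] [0.6506 0.0414 0.035 ] [650.5  40.6] [39.7 62.8] 12.28
yellow 545 [371.6 199.1] [ 0.5106 -0.1726  0.035 ] [ 510.6 -173.5] [29.1 48.7] 3.41
```

View pics/w1.png

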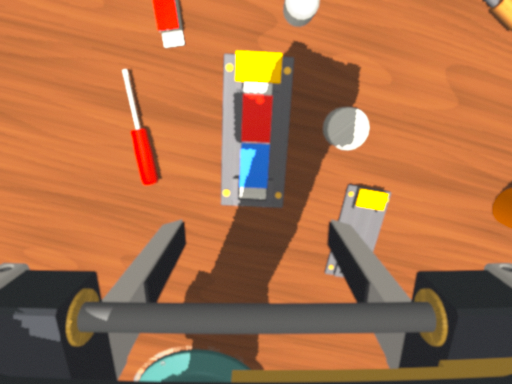

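The wrist view shows the hone lying along the image column: ledge (258,66), red (257,118), blue (256,166), with the puck off to the right. That puts the heading at about 12.3° and the hone centre near (0.552, 0.019). I'll take one closer view to refine this.

```bash
python3 - <<'E'
from plant import robot, solver, imaging
from h import *
th=np.radians(12.3); h=np.array([np.cos(th),np.sin(th),0])
dn=np.array([0,0,-1.]); p=np.array([.5525,.0194,0])-.05*h+[0,0,.17]
robot.move_pose(p,quat(h,np.cross(dn,h),dn))
c=imaging.capture("wrist"); cv2.imwrite("raw_w2.png",c["color"]); cv2.imwrite("pics/w2.png",cv2.resize(c["color"],(800,600)))
np.savez("cal_w2.npz",**{k:c[k] for k in("intrinsics","k1","extrinsics")})
print(robot.read_clock(),robot.read_ee_pos(),robot.read_joint_pos().round(2))
for col,z in(("blue",.046),("red",.046),("yellow",.035)):
  for b in blobs(c["color"],col,None,1):
    ys,xs=np.where(b[2]); w=unproj(c,np.c_[xs,ys],z); r=cv2.minAreaRect((w[:,:2]*1000).astype(np.float32))
    print(col,b[1],b[0].round(1),w.mean(0).round(4),np.round(r[0],1),np.round(r[1],1),round(r[2],2))
E
```

```text
3.1917 [0.50499754 0.00889839 0.17167753] [-0.78  0.32  0.84  1.97 -0.29  0.97 -1.16]
blue 2254 [254.5 170.2] [0.5199 0.0137 0.046 ] [519.1  13.8] [63.5 40.8] 11.15
red 2520 [255.6 105.7] [0.5843 0.0266 0.046 ] [583.6  26.9] [61.9 40.1] 11.3
yellow 2780 [255.9  34.8] [0.6503 0.0406 0.035 ] [650.   40.2] [39.8 63.2] 12.11
```

View pics/w2.png

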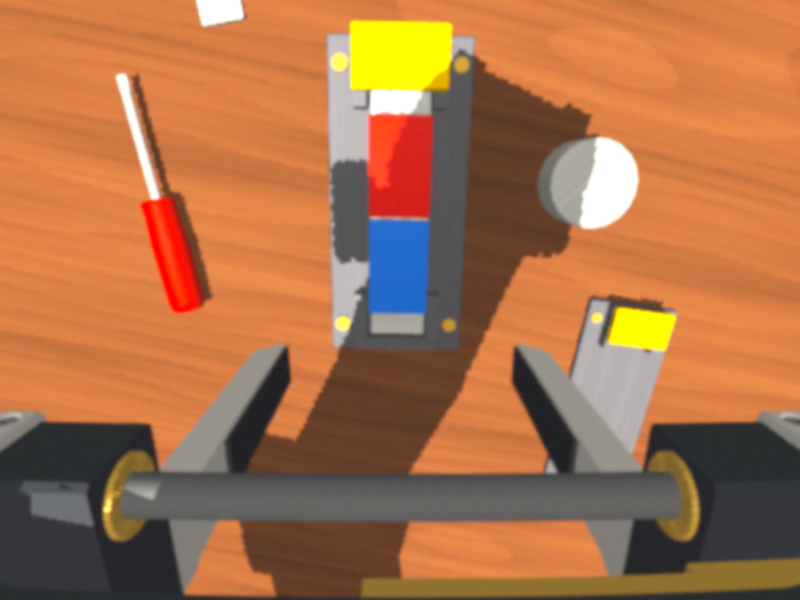

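The close view shows the hone square between the driver and the puck, with the pocket sides open around mid-length. Both views agree: holder centre about (0.552, 0.020), heading about 11.6°. Next I grip it lightly.

```bash
cat >> h.py <<'E'
TH=np.radians(11.6); H=np.array([np.cos(TH),np.sin(TH),0]); N=np.array([-np.sin(TH),np.cos(TH),0]); UP=np.array([0,0,1.])
C=np.array([.5522,.0202,0])
def ori(s,tilt,yaw=0):
    """tool x = s*heading, sill end raised by tilt"""
    M=np.c_[s*H,np.cross(-UP,s*H),-UP]
    return R.from_matrix((R.from_rotvec(N*tilt)*R.from_rotvec(UP*yaw)).as_matrix()@M).as_quat()[[3,0,1,2]]
def st(robot,m=""):
    p=robot.read_ee_pos()-C; q=np.array(robot.read_eef_rot()); Z=R.from_quat(q[[1,2,3,0]]).as_matrix()
    f=robot.read_contact_force(); 
    print(m,"t%.1f"%robot.read_clock(),"xyz mm",(1e3*np.array([p@H,p@N,p[2]])).round(1),"tilt %.2f yaw %.2f"%(np.degrees(np.arcsin(-Z[:,2]@H)),np.degrees(np.arctan2(Z[:,1]@H,abs(Z[:,1]@N)))),"F",np.array([f@H,f@N,f[2]]).round(1),"M",np.round(robot.read_moment(),2),"open %.1f"%(1e3*robot.read_opening()),"g %.0f"%robot.read_gripper_force())
E
python3 - <<'E'
from plant import robot, solver, imaging
from h import *
p=C-.0005*H
robot.move_pose(p+[0,0,.12],ori(1,0)); st(robot,"above")
robot.movel(p+[0,0,.018],.12); robot.hold(.2); st(robot,"down")
robot.close_gripper(8); robot.hold(.2); st(robot,"light")
E
```

```text
above t3.6 xyz mm [  0.4  -0.3 120.7] tilt -0.03 yaw 0.03 F [-1.2 -0.6  1.1] M [-0.01  0.13 -0.02] open 94.0 g 0
down t4.8 xyz mm [-0.2  0.1 18.5] tilt -0.05 yaw 0.01 F [-0.3 -0.1 -0. ] M [ 0.03  0.12 -0.01] open 94.0 g 0
light t5.8 xyz mm [-0.5  0.  18. ] tilt 0.00 yaw -0.00 F [-0.3 -0.3  0.7] M [ 0.07  0.14 -0.03] open 40.2 g 8
```

```bash
cat >> h.py <<'E'
def tcp(tx,tz,tilt_deg,dx=0,ty=0,gz=.008):
    """TCP for ledge-end tip at holder (tx,ty,tz) m; dx = TCP offset from hone centre towards ledge"""
    t=np.radians(tilt_deg); a,b=-.09+dx,gz
    return C+H*(tx+a*np.cos(t)+b*np.sin(t))+N*ty+UP*(tz-a*np.sin(t)+b*np.cos(t))
E
python3 - <<'E'
from plant import robot, solver, imaging
from h import *
robot.close_gripper(55); robot.hold(.2); st(robot,"grip")
def go(tx,tz,t,v,m=""):
    robot.movel(tcp(tx/1e3,tz/1e3,t),v,ori(1,np.radians(t))); st(robot,m)
go(89,11,4.5,.03,"tilt"); go(87,12.5,9,.03,"tilt")
go(72,13,9,.04,"slide"); go(70,150,9,.2,"lift")
robot.hold(.2); st(robot)
c=imaging.capture("side"); im=c["color"][90:240,130:330]; cv2.imwrite("pics/s3.png",cv2.resize(im,(800,600),interpolation=cv2.INTER_CUBIC))
cv2.imwrite("raw_s3.png",c["color"])
for s in(1,-1):
  j=solver.solve_ik(tcp(.07,.15,0),ori(s,0)); print(s,np.round(j,2))
E
```

```text
grip t6.3 xyz mm [-0.5  0.  18. ] tilt 0.00 yaw 0.00 F [-0.  -0.3 -0.6] M [ 0.08  0.14 -0.07] open 39.7 g 55
tilt t6.7 xyz mm [-0.3 -0.1 25.6] tilt 4.47 yaw 0.01 F [-0.6 -0.7 -3.7] M [ 0.04 -0.    0.01] open 39.4 g 55
tilt t7.1 xyz mm [-0.9 -0.1 34.1] tilt 8.95 yaw -0.01 F [-0.8  0.7 -2.9] M [ 0.02 -0.07 -0.02] open 39.9 g 55
slide t7.6 xyz mm [-15.6   0.1  35.1] tilt 8.98 yaw 0.00 F [ 0.1  1.3 -3.5] M [ 0.04 -0.17 -0.07] open 39.6 g 55
lift t8.5 xyz mm [-18.1   0.3 171. ] tilt 9.07 yaw 0.01 F [-0.7 -0.4 -4.2] M [ 0.06 -0.14  0.02] open 39.6 g 55
 t8.7 xyz mm [-18.1   0.  171. ] tilt 9.09 yaw -0.01 F [ 0.1 -0.6 -3.8] M [ 0.04 -0.17  0.03] open 39.4 g 55
1 [-0.75  0.4   0.82  1.91 -0.36  0.98 -1.13]
-1 [-0.22  0.31  0.16  1.9  -0.06  0.94  1.74]
```

View pics/s3.png

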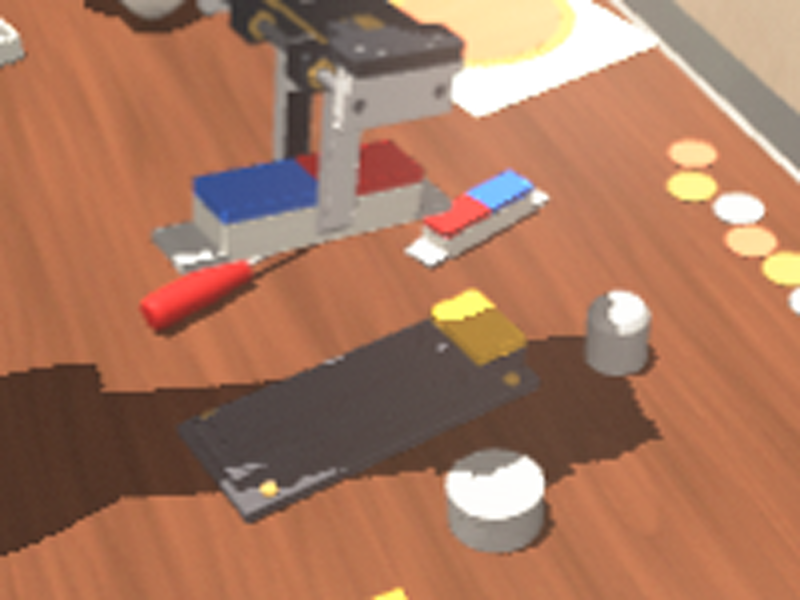

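The hone is out and the grip is firm: it hangs tilted over the empty holder, and the bystanders haven't moved. Next comes the end-for-end turn, then hooking the lip at a tilt.

```bash
python3 - <<'E'
from plant import robot, solver, imaging
from h import *
robot.move_pose(tcp(.07,.15,0),ori(-1,0)); st(robot,"turned")
robot.hold(.15); st(robot,"settled")
def go(tx,tz,t,v,m=""):
    robot.movel(tcp(tx/1e3,tz/1e3,t),v,ori(-1,np.radians(t))); st(robot,m)
go(62,60,9,.15,"low"); go(62,15,9,.06,"pre")
f0=robot.read_contact_force()
for x in (70,76,82,88):
    go(x,12.8,9,.03,"in")
    if np.linalg.norm((robot.read_contact_force()-f0)[:2])>15: print("STOP"); break
robot.hold(.1); st(robot,"hooked")
c=imaging.capture("side"); cv2.imwrite("raw_s4.png",c["color"]); im=c["color"][110:230,150:310]; cv2.imwrite("pics/s4.png",cv2.resize(im,(800,600),interpolation=cv2.INTER_CUBIC))
E
```

```text
turned t11.3 xyz mm [-20.  -0. 158.] tilt 0.01 yaw 0.03 F [ 0.3  0.3 -3.3] M [0.02 0.07 0.04] open 39.5 g 55
settled t11.4 xyz mm [-20.   0. 158.] tilt 0.01 yaw 0.01 F [ 0.1 -0.3 -3.6] M [ 0.03 -0.05  0.02] open 39.7 g 55
low t12.1 xyz mm [-25.3  -0.2  82.5] tilt 8.93 yaw 0.01 F [ 0.  -0.4 -3.7] M [ 0.1  -0.26  0.04] open 39.6 g 55
pre t13.0 xyz mm [-25.4  -0.   37.2] tilt 8.98 yaw 0.00 F [ 0.1  0.4 -3.7] M [ 0.06 -0.29 -0.02] open 39.8 g 55
in t13.4 xyz mm [-17.5   0.   34.7] tilt 9.00 yaw -0.00 F [-0.1  1.  -3.6] M [ 0.03 -0.33  0.  ] open 39.8 g 55
in t13.8 xyz mm [-11.5   0.   34.7] tilt 9.00 yaw -0.01 F [ 0.1  0.1 -4.2] M [ 0.11 -0.28 -0.01] open 39.6 g 55
in t14.1 xyz mm [-5.5 -0.  34.7] tilt 9.00 yaw 0.00 F [ 0.2  0.1 -4.3] M [ 0.12 -0.24 -0.04] open 39.6 g 55
in t14.5 xyz mm [ 0.5 -0.  34.7] tilt 9.00 yaw 0.00 F [ 0.5  0.3 -3.2] M [ 0.09 -0.24 -0.01] open 39.5 g 55
hooked t14.6 xyz mm [ 0.4 -0.  34.8] tilt 8.99 yaw 0.00 F [ 0.8 -0.3 -3.3] M [ 0.12 -0.25 -0.  ] open 39.4 g 55
```

View pics/s4.png

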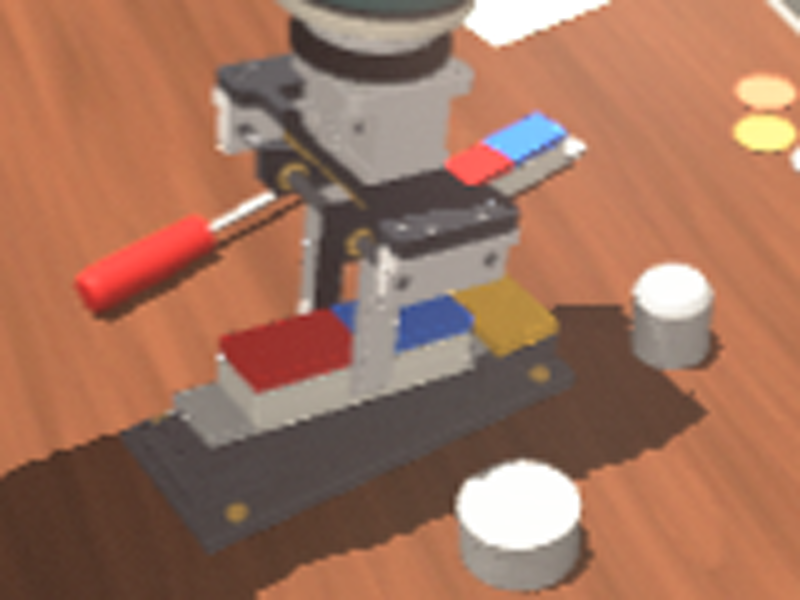

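The blue lip is under the ledge at a tilt, with red at the sill end. I'll feel for the end wall to fix x, then swing it down.

```bash
python3 - <<'E'
from plant import robot, solver, imaging
from h import *
def go(tx,tz,t,v,m=""):
    robot.movel(tcp(tx/1e3,tz/1e3,t),v,ori(-1,np.radians(t))); st(robot,m)
fx=lambda: np.mean([robot.read_contact_force() for _ in range(5)],axis=0)@H
f0=fx(); w=None
for x in np.arange(89,96.1,1):
    go(x,12.8,9,.02,"probe %g"%x)
    if fx()-f0<-6: w=x; break
print("wall",w)
if w:
    x=w-.5-2.5
    go(x,12.8,9,.02,"back"); go(x,12,6,.03,"swing"); go(x,11.2,3,.03,"swing")
    go(x,10.7,1,.03,"swing"); go(x,10.5,0,.02,"flat"); robot.hold(.2); st(robot,"flat")
E
```

```text
probe 89 t14.9 xyz mm [ 0.9 -0.  34.7] tilt 9.05 yaw 0.00 F [-5.2 -0.3 -1.8] M [-0.08  0.76 -0.03] open 39.7 g 55
probe 90 t15.1 xyz mm [ 1.  -0.  34.5] tilt 9.16 yaw 0.01 F [-9.5  0.2  1.6] M [-0.31  2.05 -0.01] open 39.6 g 55
wall 90.0
back t15.4 xyz mm [-0.3 -0.  34.9] tilt 8.95 yaw -0.00 F [ 0.7  0.7 -3. ] M [ 0.06 -0.3  -0.  ] open 39.4 g 55
swing t15.7 xyz mm [-1.6 -0.  29.6] tilt 6.03 yaw 0.01 F [-0.5 -0.6 -3.1] M [ 0.08 -0.18 -0.09] open 39.5 g 55
swing t16.1 xyz mm [-2.3  0.  24.2] tilt 3.07 yaw 0.00 F [ 0.1  0.2 -3.2] M [ 0.07 -0.13 -0.01] open 39.7 g 55
swing t16.4 xyz mm [-2.8 -0.  20.5] tilt 1.08 yaw 0.00 F [ 0.   0.8 -2.7] M [ 0.05 -0.02  0.05] open 39.5 g 55
flat t16.6 xyz mm [-3.   0.  18.6] tilt 0.06 yaw 0.00 F [ 0.5 -0.5 -2.8] M [ 0.04 -0.02  0.02] open 39.7 g 55
flat t16.8 xyz mm [-2.8  0.  18.6] tilt 0.02 yaw -0.01 F [-0.4 -0.  -3.3] M [0.03 0.01 0.01] open 39.5 g 55
```

```bash
python3 - <<'E'
from plant import robot, solver, imaging
from h import *
p=robot.read_ee_pos()
robot.movel(p-[0,0,.0008],.01); robot.hold(.1); st(robot,"floor")
robot.open_jaws(); robot.hold(.2); st(robot,"open")
robot.movel(robot.read_ee_pos()+[0,0,.10],.12); st(robot,"up")
robot.move_pose(C-.05*H+[0,0,.17],ori(1,0)); robot.hold(.1)
c=imaging.capture("wrist"); cv2.imwrite("pics/w5.png",cv2.resize(c["color"],(800,600)))
for col,z in(("blue",.046),("red",.046),("yellow",.035)):
  for b in blobs(c["color"],col,None,1):
    ys,xs=np.where(b[2]); w=unproj(c,np.c_[xs,ys],z); r=cv2.minAreaRect((w[:,:2]*1000).astype(np.float32))
    print(col,b[1],np.round(r[0],1),np.round(r[1],1),round(r[2],2))
c=imaging.capture("side"); im=c["color"][110:230,150:310]; cv2.imwrite("pics/s5.png",cv2.resize(im,(800,600),interpolation=cv2.INTER_CUBIC))
st(robot)
E
```

```text
floor t17.1 xyz mm [-2.6  0.  18. ] tilt -0.02 yaw -0.00 F [-0.3  0.3  1.7] M [ 0.01  0.16 -0.01] open 39.6 g 55
open t18.3 xyz mm [-2.8  0.  17.8] tilt 0.00 yaw -0.00 F [ 0.2 -0.4  0.4] M [ 0.04  0.04 -0.03] open 94.0 g 0
up t19.3 xyz mm [-3.200e+00  1.000e-01  1.171e+02] tilt 0.06 yaw -0.00 F [1.1 0.5 0.2] M [0.04 0.02 0.02] open 93.9 g 0
blue 2053 [585.   26.9] [62.3 41.7] 11.6
red 2175 [520.4  13.1] [62.1 38.8] 10.62
yellow 2830 [649.8  40.4] [39.6 63.1] 11.54
 t21.9 xyz mm [-5.0e+01 -1.0e-01  1.7e+02] tilt 0.00 yaw 0.01 F [ 0.  -0.4 -0.3] M [0.03 0.17 0.01] open 94.0 g 0
```

View pics/w5.png

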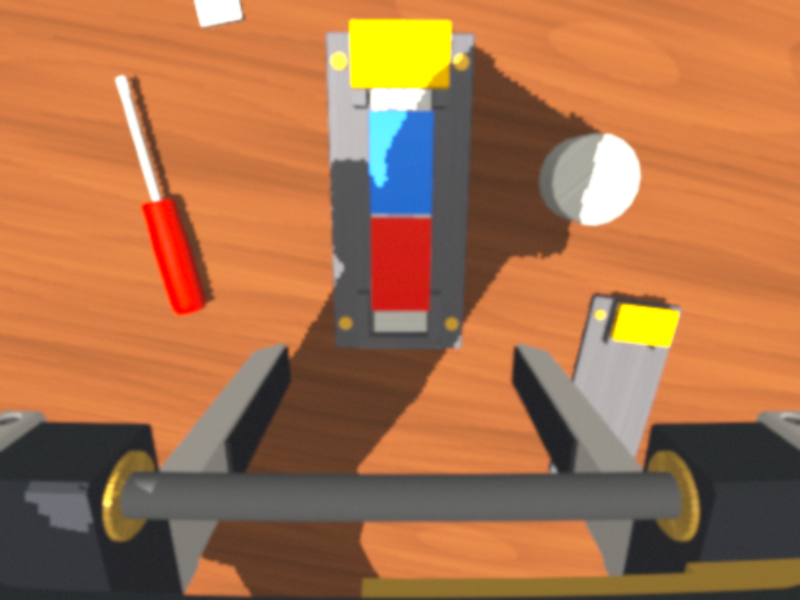

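View pics/s5.png

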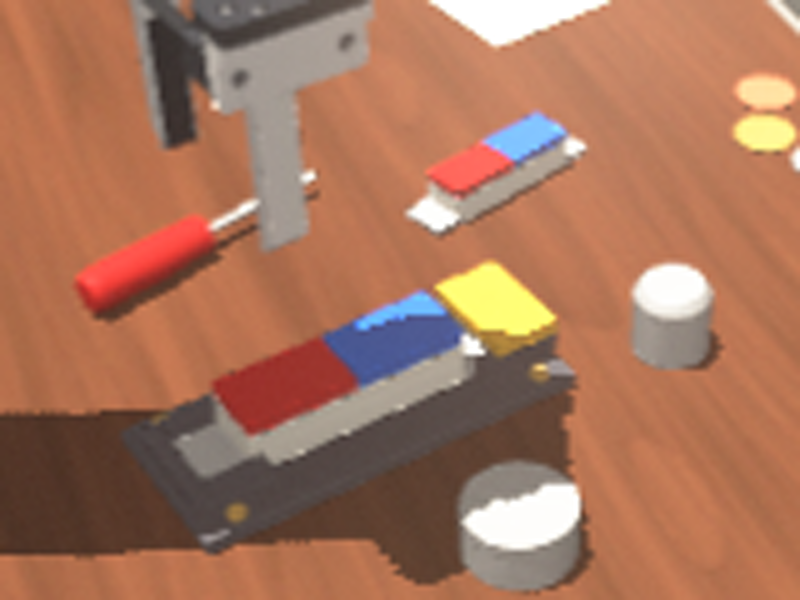

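The hone lies flat in the pocket with blue at the ledge (585,27 mm) and red at the sill (520,13 mm). It sits about 1 mm from where it was originally seated, is parallel to the holder and is released. The bystanders haven't moved.

```bash
python3 -c "
from plant import robot
print(robot.hand_in())"
```

```text
the job is handed in; nothing more can be done
None
```

The hone is turned end for end and lies flat and released in the holder, blue end under the ledge and red end at the sill; the job is handed in at about 22 s, and the nearby bystanders look unmoved in the last pictures (the can was out of view).

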